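Find the rattling sample box and show it

TASK

In one of the three sealed sample boxes (yellow, blue and red lid) a steel hip-joint ball is loose: pick them up and shake them one at a time to find it, and set the silent ones back upright on the bench. Make sure you have shaken the chosen box as well until it rattled, then show it to the class: hold it level and still, a good 10 cm above the bench, over the middle of the round blue mat. Finish while still holding it there, and do not upset the other things on the bench.

Things in the scene. Friction and masses are not known exactly. Their poses are not given: they have to be found in the camera images.
- box_yellow: sealed opaque white box with yellow lid, 72 x 114 x 52 mm (its x, y, z), 150 to 480 g, and on the lid's middle a yellow grip bar 56 x 20 mm, 28 mm high (top at 80 mm); origin: centre of its underside. A 40 mm wide, 102 mm long lane inside runs along y. By chance one of the three has a loose 34 mm, 160 g steel ball in it, which runs end to end when shaken (its weight shifts by +-34 mm); nothing moves in the others
- box_blue: sealed opaque white box with blue lid, 72 x 114 x 52 mm (its x, y, z), 150 to 480 g, and on the lid's middle a blue grip bar 56 x 20 mm, 28 mm high (top at 80 mm); origin: centre of its underside. A 40 mm wide, 102 mm long lane inside runs along y. By chance one of the three has a loose 34 mm, 160 g steel ball in it, which runs end to end when shaken (its weight shifts by +-34 mm); nothing moves in the others
- box_red: sealed opaque white box with red lid, 72 x 114 x 52 mm (its x, y, z), 150 to 480 g, and on the lid's middle a red grip bar 56 x 20 mm, 28 mm high (top at 80 mm); origin: centre of its underside. A 40 mm wide, 102 mm long lane inside runs along y. By chance one of the three has a loose 34 mm, 160 g steel ball in it, which runs end to end when shaken (its weight shifts by +-34 mm); nothing moves in the others
- mat: round blue demonstration mat with a black rim and a white spot in its middle, 100 mm across, 3 mm thick, fixed to the bench; origin at the centre of its underside
- tub_near: bystander: clear round specimen tub with a white lid, 74 mm across, 48 mm high; origin at the centre of its underside
- tub_far: bystander: second such tub, 74 mm across, 48 mm high; origin at the centre of its underside
- slide_box: bystander: wooden microscope-slide box, 75 x 95 x 30 mm (x, y, z); origin at the centre of its underside
- bottle: bystander: small round bottle, 36 mm across, 100 mm high; origin at the centre of its underside
- forceps: bystander: steel forceps lying flat along its own x, 130 mm long, 14 mm wide, 6 mm high; origin under its middle

How it is judged:
By the outcome, as a careful person would: the job done as asked, in the order asked, and still so for the second after the job is handed in, while the arm keeps its last pose, push and grip.
It also fails if it takes over 72 s, if anything falls off the work surface, if the arm or the gripper's body presses on something with over 40 N, if the wrist force passes 120 N, or if a joint passes its speed limit or range.

ROBOT

A 6-joint arm with a two-finger parallel gripper is mounted at the origin on the work surface. World frame = base frame: x ahead of the robot, y to its left, z up, the work surface at z = 0. Lengths are in m, angles in degrees, forces in N, time in s.
With the tool pointing down it reaches from about 0.25 to 0.8 m from the base axis. Payload 3.9 kg.
Tool frame: the origin (TCP) lies between the finger pads; the fingertips stand tcp_to_tips ahead of it and the grasp point (between the pads) lies 3 mm ahead of it (tcp_to_tips is the distance from the TCP to the fingertips, in m); z points along the fingers, y is the line along which they close (so a half turn about z gives the same grasp; the last joint's range is limited). The gripper opens to 85 mm and grips with 20 to 120 N. Pads are 22 mm wide; open, the fingers measure 114 mm over their backs; the gripper's body (76 mm by 85 mm) begins 54 mm behind the grasp point. The pads swing forward as they close: fully open they stand 13 mm farther back than shut.
Start: joints at [0, 14.897, -7.913, 67.191, 0, 90], TCP at [0.525, -0, 0.253] pointing down, gripper open.
Joint ranges: [-159.42, 159.42], [-47.68, 98.78], [-73.54, 78.23], [-108.79, 121.32], [-90, 84.71], [-180, 180]. Speed limits (degrees/s): [147.25, 147.25, 180, 180, 180, 180].

INTERFACE

Orientations are given as [roll, pitch, yaw] about the fixed x, y, z axes, in that order (R = Rz(yaw) Ry(pitch) Rx(roll)).
In Python, from plant import sense, capture, camera_model, job_done, tcp_to_tips gives the robot as it stands.
- The arm moves only by the tool send_rows, never from a script. Its arguments are lists of equal length, an entry for each row: "translation": the shift along the tool's x, y, z as a fraction of full scale, a list of three; "rotation": the turn, a rotation vector about the tool's x, y, z as a fraction of full scale, a list of three; "jaw": the opening, from -1 (shut) to 1 (fully open). In form: {"translation": [[tx, ty, tz], ...], "rotation": [[rx, ry, rz], ...], "jaw": [jaw, ...]}. A call has exactly 5 rows; each row is the pose to reach, as a shift and turn from the pose commanded when the call began, along the tool's axes at that moment, turning the shorter way round; what a row does not reach only later rows make up. Full scale, the value 1, is 0.4 m for a shift and 180 degrees for a turn. A row lasts 1/8 s, in which the tool goes at most 62.5 mm and 10.7 degrees, less where a joint would pass 70% of its speed; a pose out of reach is approached as far as the arm can. A call with a number of a shift or a turn outside -1 to 1 is refused whole. A call with a gripper value outside its range is refused whole. The fingers move at their own pace and stop on an object; the grip force is fixed at half the most. Time passes only in rows, so rows that repeat a pose let the fingers close, or fill a call up. It gives the time, the measured TCP pose, the force, the opening and the grip force at its end, in the units of the state.
- sense(): the state, without advancing time (a new reading comes with each control period).
- capture(name): name is "scene" or "side" or "wrist"; returns the picture (480x640x3 uint8, red, green, blue); there is no depth.
- camera_model(name): a dict with "fx", "fy", "cx", "cy" (pixels), "eye" and "orientation" of the camera in the world; the wrist camera has in their place "mount" (4x4, takes a point from camera to tool coordinates, whose origin is the TCP and whose axes are the flange's). Camera axes: x right, y down, z forward; pixel columns grow to the right and rows downward; lengths in m; the calibration is good to about 2 mm. A picture is of the moment at which its call begins: read the wrist's pose just before it. camera_model takes no time and is no camera call.
- job_done(): hands the job in; it is judged then, once.
The state is a dict: "clock": time; "joint_positions": joint angles; "joint_velocities": joint speeds; "tau": joint torques, N m; "tool_pos": TCP position; "ee_rot": TCP orientation; "force": force on the tool from outside, world axes, zero at the start; "ft_torque": the same for the moment, N m; "gripper_width": finger opening in m; "grasp_force": force on a finger pad.
Only numpy, scipy, OpenCV 4.12 (cv2) and the standard library are available. Lean on these libraries where they do the work, as an engineer would, in place of code of your own. Each camera call takes 0.05 s, during which the arm holds its last target. There are 200 camera calls.

## Working session

There is one attempt and no reset: what is moved stays moved. The work goes in short steps, Python scripts to look and compute and a tool call to move; the robot and the scene stay as the last step left them, time stands still between calls to the robot, and variables do not carry over. Pictures are saved under pics/ and viewed, at most 10 in all, crops included, and the job is handed in when it is done.

Besides the shell and the picture viewer there is one more tool, called after "Call:" by a JSON object that holds its "op" and its "data". send_rows: Moves the arm, as the interface text tells. Its arguments: {"type":"object","properties":{"translation":{"type":"array","items":{"type":"array","items":{"type":"number"}}},"rotation":{"type":"array","items":{"type":"array","items":{"type":"number"}}},"jaw":{"type":"array","items":{"type":"number"}}},"required":["translation","rotation","jaw"]}

```bash
mkdir -p pics; python3 - <<'E'
from plant import *
import cv2
s=sense();print(s);print(tcp_to_tips)
for n in("scene","side"):
    cv2.imwrite(f"pics/{n}0.png",capture(n)[:,:,::-1]);print(n,camera_model(n))
print(camera_model("wrist"))
E
```

```text
{'clock': 0.0, 'joint_positions': array([-2.33528177e-04,  1.49354873e+01, -7.98678787e+00,  6.71880898e+01,
        1.14291440e-03,  9.00006779e+01]), 'joint_velocities': array([-0.07595494, -0.04232779, -0.00218773,  0.00858485,  0.03424094,
       -0.05027965]), 'tau': array([-3.22425103e-04, -4.05677426e+01,  2.53926122e+01,  1.89446745e-02,
       -4.02533055e-05,  2.61086342e-05]), 'tool_pos': array([5.24368224e-01, 3.81513093e-06, 2.52460288e-01]), 'ee_rot': array([-1.79889635e+02, -1.14160642e-03,  8.99990863e+01]), 'force': array([-0.79026184, -0.05827125,  0.41404562]), 'ft_torque': array([-0.03240592,  0.0475844 ,  0.0479267 ]), 'grasp_force': 0.0, 'gripper_width': 0.08523440779106166}
0.022
scene {'fx': 527.0603786486648, 'fy': 527.0603786486648, 'cx': 315.76230857729666, 'cy': 235.19586847295707, 'eye': array([ 1.40968323, -0.23294258,  0.72808497]), 'orientation': array([-127.38516539,   -0.27606595,   75.94578308])}
side {'fx': 481.81288464834256, 'fy': 481.81288464834256, 'cx': 317.4627203919904, 'cy': 244.96168732745278, 'eye': array([0.3962311 , 0.7076169 , 0.85573979]), 'orientation': array([-139.29417589,   -0.38845784, -167.39534032])}
{'fx': 344.7010752159545, 'fy': 344.7010752159545, 'cx': 323.28240035586174, 'cy': 237.49090039356514, 'mount': array([[-1.24539687e-04, -9.62724347e-01, -2.70484412e-01,
         6.72526354e-02],
       [ 9.99999990e-01, -1.01199875e-04, -1.00235360e-04,
         3.97625197e-04],
       [ 6.91260330e-05, -2.70484421e-01,  9.62724349e-01,
        -1.20827268e-01],
       [ 0.00000000e+00,  0.00000000e+00,  0.00000000e+00,
         1.00000000e+00]])}
```

View pics/scene0.png

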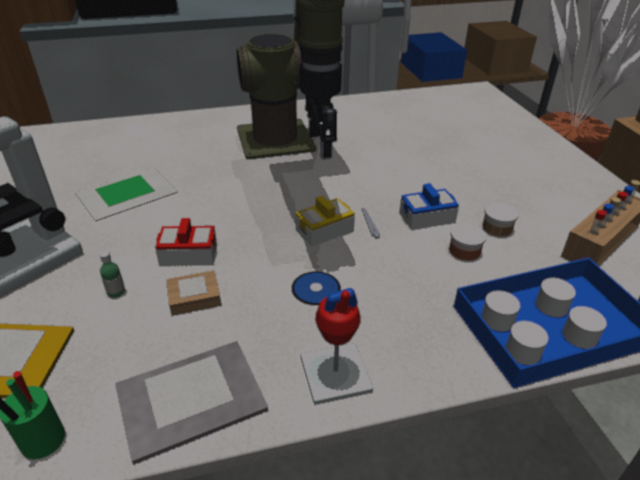

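View pics/side0.png

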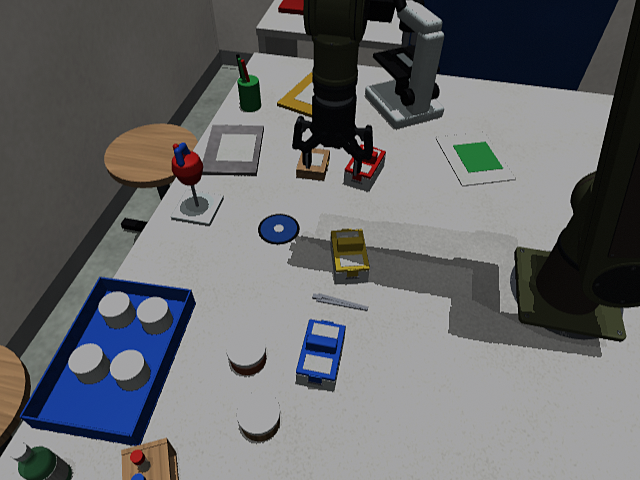

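The scene view shows the red lid at (186,238), yellow at (325,215), blue at (430,203) and the mat at (316,287). The side view shows blue at (321,352), yellow at (350,254) and the mat at (278,228), with red at (365,165) partly hidden by the gripper.

```bash
cat > h.py <<'E'
import numpy as np, cv2
from scipy.spatial.transform import Rotation as R
from plant import *
def cam(n,s=None):
    c=camera_model(n)
    if n=="wrist":
        T=np.eye(4);T[:3,:3]=R.from_euler("xyz",s["ee_rot"],degrees=True).as_matrix();T[:3,3]=s["tool_pos"]
        T=T@c["mount"];return c,T[:3,:3],T[:3,3]
    return c,R.from_euler("xyz",c["orientation"],degrees=True).as_matrix(),c["eye"]
def ray(px,C,z):
    c,Q,e=C;px=np.atleast_2d(px).astype(float)
    d=np.c_[(px[:,0]-c["cx"])/c["fx"],(px[:,1]-c["cy"])/c["fy"],np.ones(len(px))]@Q.T
    return (e+d*((z-e[2])/d[:,2])[:,None])[:,:2]
HUE={"red":[(0,6),(174,180)],"yellow":[(22,33)],"blue":[(106,125)]}
def blobs(img,col,minA=60):
    h=cv2.cvtColor(img,cv2.COLOR_RGB2HSV);m=0
    for a,b in HUE[col]: m=m|cv2.inRange(h,(a,130,50),(b,255,255))
    m=cv2.morphologyEx(m,cv2.MORPH_CLOSE,np.ones((3,3)))
    n,l,st,ce=cv2.connectedComponentsWithStats(m)
    return [(np.argwhere(l==i)[:,::-1],ce[i]) for i in range(1,n) if st[i,4]>=minA]
def report(img,C,z=0.052):
    for col in HUE:
        for p,c in blobs(img,col):
            w=ray(p,C,z);(x,y),(a,b),_=r=cv2.minAreaRect((w*1000).astype(np.float32))
            box=cv2.boxPoints(r);e=[box[1]-box[0],box[2]-box[1]];L=max(e,key=np.linalg.norm)
            if 0.15<x/1000<0.95 and abs(y)<600: print(col,c.round(),len(p),"xy",round(x),round(y),"size",round(min(a,b)),round(max(a,b)),"long axis",round(np.degrees(np.arctan2(L[1],L[0]))%180,1))
E
python3 - <<'E'
from h import *
for n in("side","scene"):
    print(n);report(cv2.imread(f"pics/{n}0.png")[:,:,::-1],cam(n))
E
```

```text
side
red [373. 162.] 233 xy 470 -278 size 42 117 long axis 77.8
red [187. 165.] 504 xy 930 -160 size 78 96 long axis 126.1
red [136. 456.] 133 xy 727 530 size 18 19 long axis 12.7
yellow [298.  96.] 470 xy 742 -550 size 101 219 long axis 102.1
yellow [349. 250.] 743 xy 472 27 size 71 119 long axis 107.4
blue [278. 228.] 717 xy 639 2 size 82 83 long axis 124.2
blue [108. 374.] 8526 xy 857 360 size 199 299 long axis 93.4
blue [321. 350.] 1216 xy 480 276 size 72 119 long axis 90.8
blue [138. 477.] 64 xy 711 557 size 7 19 long axis 12.7
scene
red [186. 237.] 830 xy 478 -277 size 105 121 long axis 76.3
red [338. 321.] 1412 xy 791 -34 size 80 115 long axis 6.2
red [ 20. 383.] 133 xy 814 -546 size 10 67 long axis 24.8
yellow [323. 214.] 738 xy 467 15 size 103 130 long axis 107.9
yellow [ 43. 352.] 1638 xy 745 -561 size 123 129 long axis 73.2
yellow [  4. 387.] 186 xy 807 -567 size 20 42 long axis 11.4
blue [429. 201.] 612 xy 471 268 size 107 129 long axis 91.1
blue [556. 320.] 10549 xy 875 344 size 225 330 long axis 93.8
blue [318. 289.] 1084 xy 711 -50 size 84 95 long axis 47.4
blue [352. 298.] 85 xy 748 3 size 12 42 long axis 168.9
```

Call:
{"op": "send_rows", "data": {"translation": [[0.0675,-0.1325,0.18],[0.0675,-0.1325,0.18],[0.0675,-0.1325,0.18],[0.0675,-0.1325,0.18],[0.0675,-0.1325,0.18]], "rotation": [[0,0,0.055],[0,0,0.11],[0,0,0.165],[0,0,0.22],[0,0,0.275]], "jaw": [1,1,1,1,1]}}

```text
clock: 0.72
tool_pos: [0.4714, 0.027, 0.1808]
ee_rot: [-180.0, 0.1, 40.2]
force: [0.0, -0.2, -0.2]
gripper_width: 0.0855
grasp_force: 0.0
```

Call:
{"op": "send_rows", "data": {"translation": [[0,0,0],[0,0,0],[0,0,0],[0,0,0],[0,0,0]], "rotation": [[0,0,0.055],[0,0,0.11],[0,0,0.128],[0,0,0.128],[0,0,0.128]], "jaw": [1,1,1,1,1]}}

```text
clock: 1.35
tool_pos: [0.4718, 0.027, 0.1811]
ee_rot: [-180.0, 0.0, 17.5]
force: [0.8, 0.1, -0.1]
gripper_width: 0.0855
grasp_force: 0.0
```

```bash
python3 - <<'E'
from h import *
s=sense();im=capture("wrist");C=cam("wrist",s);cv2.imwrite("pics/w1.png",im[:,:,::-1])
print(s["clock"],s["tool_pos"],s["ee_rot"],s["joint_positions"].round(),s["force"],s["ft_torque"])
report(im,C)
im=capture("side");C=cam("side");cv2.imwrite("pics/s1.png",im[:,:,::-1]);report(im,C)
print("mat",ray([278,228],C,.003),ray([316.5,287.5],cam("scene"),.003),"heart base",ray([336,375],cam("scene"),0),"bottle",ray([113,292],cam("scene"),0))
E
```

```text
1.35 [0.47181749 0.02700257 0.18111366] [-1.79992385e+02  2.47093334e-02  1.75092897e+01] [  3.  12. -23.  55.   0. 166.] [ 0.81619217  0.12406585 -0.05500988] [ 0.05867834 -0.0287072  -0.00596351]
red [627. 323.] 808 xy 474 -228 size 25 54 long axis 31.4
yellow [324. 229.] 8614 xy 473 25 size 74 117 long axis 107.5
blue [477.  39.] 7359 xy 625 -30 size 50 74 long axis 107.5
blue [ 37. 126.] 3788 xy 484 238 size 48 73 long axis 3.3
red [187. 165.] 499 xy 930 -159 size 77 94 long axis 130.4
red [136. 456.] 135 xy 727 529 size 20 20 long axis 155.1
yellow [307.  95.] 791 xy 683 -555 size 142 198 long axis 72.7
yellow [349. 250.] 729 xy 472 27 size 71 119 long axis 107.1
blue [278. 228.] 717 xy 639 2 size 82 83 long axis 124.2
blue [108. 374.] 8523 xy 857 360 size 199 299 long axis 93.4
blue [321. 350.] 1215 xy 480 276 size 72 119 long axis 90.8
blue [138. 477.] 64 xy 711 557 size 7 19 long axis 12.7
mat [[ 0.65496716 -0.04087693]] [[ 0.6579757  -0.03963862]] heart base [[ 0.87165935 -0.05939794]] bottle [[ 0.5712646  -0.43510938]]
```

View pics/w1.png

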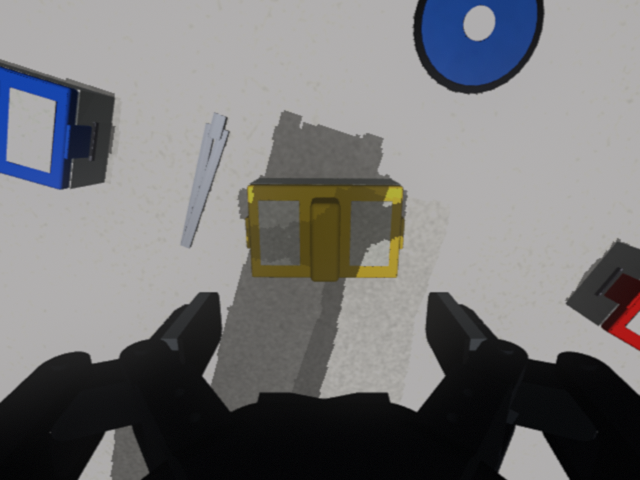

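The wrist view shows the yellow box centred at (324,229) and aligned with the jaws, with the mat at upper right, (480,23). Descending onto the bar and closing.

Call:
{"op": "send_rows", "data": {"translation": [[0,0,0.1],[0,0,0.18],[0,0,0.235],[0,0,0.255],[0,0,0.255]], "rotation": [[0,0,0],[0,0,0],[0,0,0],[0,0,0],[0,0,0]], "jaw": [1,1,1,1,-1]}}

```text
clock: 2.08
tool_pos: [0.4719, 0.027, 0.0792]
ee_rot: [-180.0, 0.0, 17.5]
force: [0.7, 0.0, 1.0]
gripper_width: 0.0697
grasp_force: 0.0
```

Call:
{"op": "send_rows", "data": {"translation": [[0,0,0],[0,0,0],[0,0,0],[0,0,0],[0,0,0]], "rotation": [[0,0,0],[0,0,0],[0,0,0],[0,0,0],[0,0,0]], "jaw": [-1,-1,-1,-1,-1]}}

```text
clock: 2.7
tool_pos: [0.4728, 0.027, 0.0802]
ee_rot: [180.0, -0.1, 17.5]
force: [0.7, 0.3, 5.8]
gripper_width: 0.0189
grasp_force: 59.7
```

Call:
{"op": "send_rows", "data": {"translation": [[0,0,-0.05],[0,0,-0.15],[0,0,-0.25],[0,0,-0.325],[0,0,-0.325]], "rotation": [[0,0,0],[0,0,0],[0,0,0],[0,0,0],[0,0,0]], "jaw": [-1,-1,-1,-1,-1]}}

```text
clock: 3.32
tool_pos: [0.4735, 0.0271, 0.2112]
ee_rot: [179.9, -0.3, 17.5]
force: [-1.2, 0.0, -2.5]
gripper_width: 0.0192
grasp_force: 59.0
```

Call:
{"op": "send_rows", "data": {"translation": [[0,0,0],[0,0,0],[0,0,0],[0,0,0],[0,0,0]], "rotation": [[0.05,0,0],[0.1,0,0],[0.12,0,0],[0.12,0,0],[0.12,0,0]], "jaw": [-1,-1,-1,-1,-1]}}

```text
clock: 3.95
tool_pos: [0.4713, 0.0272, 0.2084]
ee_rot: [-158.4, 0.1, 17.5]
force: [0.0, -0.5, -2.2]
gripper_width: 0.0187
grasp_force: 59.5
```

```bash
cat >> h.py <<'E'
def ft():
    s=sense();Q=R.from_euler("xyz",s["ee_rot"],degrees=True)
    print(s["clock"],s["tool_pos"].round(4),s["ee_rot"].round(1),"F",s["force"].round(2),"Mtool",Q.inv().apply(s["ft_torque"]).round(3),s["gripper_width"].round(4),s["joint_positions"].round())
E
python3 -c "
from h import *
ft()"
```

```text
Traceback (most recent call last):
  File "h.py", line 29, in ft
    print(s["clock"],s["tool_pos"].round(4),s["ee_rot"].round(1),"F",s["force"].round(2),"Mtool",Q.inv().apply(s["ft_torque"]).round(3),s["gripper_width"].round(4),s["joint_positions"].round())
                                                                                                                                        ^^^^^^^^^^^^^^^^^^^^^^^^
AttributeError: 'float' object has no attribute 'round'
```

Call:
{"op": "send_rows", "data": {"translation": [[0,0,0],[0,0,0],[0,0,0],[0,0,0],[0,0,0]], "rotation": [[-0.05,0,0],[-0.1,0,0],[-0.15,0,0],[-0.2,0,0],[-0.24,0,0]], "jaw": [-1,-1,-1,-1,-1]}}

```text
clock: 4.58
tool_pos: [0.4714, 0.0285, 0.21]
ee_rot: [158.2, -0.2, 17.6]
force: [0.2, -0.0, -1.3]
gripper_width: 0.0189
grasp_force: 59.8
```

Call:
{"op": "send_rows", "data": {"translation": [[0,0,0],[0,0,0],[0,0,0],[0,0,0],[0,0,0]], "rotation": [[0,0,0],[0,0,0],[0,0,0],[0,0,0],[0,0,0]], "jaw": [-1,-1,-1,-1,-1]}}

```text
clock: 5.2
tool_pos: [0.4721, 0.0265, 0.2094]
ee_rot: [158.4, -0.0, 17.4]
force: [-0.4, 0.1, -2.1]
gripper_width: 0.0188
grasp_force: 59.9
```

```bash
python3 -c "
from h import *
ft()"
```

```text
Traceback (most recent call last):
  File "h.py", line 29, in ft
    print(s["clock"],s["tool_pos"].round(4),s["ee_rot"].round(1),"F",s["force"].round(2),"Mtool",Q.inv().apply(s["ft_torque"]).round(3),s["gripper_width"].round(4),s["joint_positions"].round())
                                                                                                                                        ^^^^^^^^^^^^^^^^^^^^^^^^
AttributeError: 'float' object has no attribute 'round'
```

```bash
python3 - <<'E'
t=open("h.py").read();i=t.index("def ft()")
open("h.py","w").write(t[:i]+'''def ft(n=8):
    M=[];F=[]
    for _ in range(n):
        capture("side");s=sense();Q=R.from_euler("xyz",s["ee_rot"],degrees=True)
        M.append(Q.inv().apply(s["ft_torque"]));F.append(Q.inv().apply(s["force"]))
    print(round(s["clock"],2),s["tool_pos"].round(4),s["ee_rot"].round(1),s["joint_positions"].round())
    print("Ftool",np.mean(F,0).round(2),"Mtool",np.mean(M,0).round(3),"sd",np.std(M,0).round(3))
''')
E
python3 -c "
from h import *
ft()"
```

```text
5.6 [0.472  0.027  0.2093] [158.4   0.   17.5] [ 17.  11. -24.  55. -22. 179.]
Ftool [-0.04 -0.76  1.32] Mtool [ 0.475 -0.007  0.01 ] sd [0.025 0.04  0.025]
```

Call:
{"op": "send_rows", "data": {"translation": [[0,0,0],[0,0,0],[0,0,0],[0,0,0],[0,0,0]], "rotation": [[0.05,0,0],[0.1,0,0],[0.15,0,0],[0.2,0,0],[0.24,0,0]], "jaw": [-1,-1,-1,-1,-1]}}

```text
clock: 6.22
tool_pos: [0.4726, 0.0261, 0.2097]
ee_rot: [-158.3, -0.1, 17.4]
force: [0.2, 0.7, -2.6]
gripper_width: 0.0186
grasp_force: 60.0
```

Call:
{"op": "send_rows", "data": {"translation": [[0,0,0],[0,0,0],[0,0,0],[0,0,0],[0,0,0]], "rotation": [[0,0,0],[0,0,0],[0,0,0],[0,0,0],[0,0,0]], "jaw": [-1,-1,-1,-1,-1]}}

```text
clock: 6.85
tool_pos: [0.4719, 0.0275, 0.2096]
ee_rot: [-158.4, -0.0, 17.5]
force: [0.0, -0.1, -1.3]
gripper_width: 0.0185
grasp_force: 60.1
```

```bash
python3 -c "
from h import *
ft()"
```

```text
7.25 [0.472  0.0269 0.2093] [-158.4    0.    17.5] [ -9.  18. -14.  68.  19. 152.]
Ftool [-0.    0.57  2.02] Mtool [-0.488  0.013 -0.006] sd [0.032 0.023 0.031]
```

Call:
{"op": "send_rows", "data": {"translation": [[0,0,0],[0,0,0],[0,0,0],[0,0,0],[0,0,0]], "rotation": [[-0.05,0,0],[-0.1033,0,0],[-0.1033,0,0],[-0.1033,0,0],[-0.1033,0,0]], "jaw": [-1,-1,-1,-1,-1]}}

```text
clock: 7.88
tool_pos: [0.4721, 0.0262, 0.2089]
ee_rot: [-176.9, 0.1, 17.4]
force: [0.1, -0.0, -1.7]
gripper_width: 0.0186
grasp_force: 60.2
```

```bash
python3 -c "
from h import *
ft(12)"
```

```text
8.47 [0.472  0.027  0.2093] [-177.    -0.    17.5] [  1.  12. -19.  60.   3. 164.]
Ftool [-0.09 -0.06  1.78] Mtool [-0.081 -0.004  0.001] sd [0.025 0.024 0.025]
```

Call:
{"op": "send_rows", "data": {"translation": [[0,0,0],[0,0,0],[0,0,0],[0,0,0],[0,0,0]], "rotation": [[-0.05,0,0],[-0.1,0,0],[-0.1,0,0],[-0.0333,0,0],[-0.0333,0,0]], "jaw": [-1,-1,-1,-1,-1]}}

```text
clock: 9.1
tool_pos: [0.4732, 0.0252, 0.21]
ee_rot: [177.1, -0.1, 17.2]
force: [0.0, 0.4, -2.8]
gripper_width: 0.0188
grasp_force: 60.4
```

Call:
{"op": "send_rows", "data": {"translation": [[0,0,0],[0,0,0],[0,0,0],[0,0,0],[0,0,0]], "rotation": [[0,0,0],[0,0,0],[0,0,0],[0,0,0],[0,0,0]], "jaw": [-1,-1,-1,-1,-1]}}

```text
clock: 9.72
tool_pos: [0.4719, 0.0273, 0.2093]
ee_rot: [177.0, 0.0, 17.5]
force: [0.4, 0.1, -1.6]
gripper_width: 0.0191
grasp_force: 60.4
```

```bash
python3 -c "
from h import *
ft(12)"
```

```text
10.32 [0.472  0.027  0.2093] [177.    0.   17.5] [  5.  11. -20.  58.  -3. 168.]
Ftool [ 0.16 -0.22  1.95] Mtool [ 0.057  0.008 -0.006] sd [0.027 0.033 0.027]
```

Yellow gives ∓0.07 N·m at ±3°, exactly proportional to its ±21.6° readings, so nothing moves in it. I'm levelling it and setting it back.

Call:
{"op": "send_rows", "data": {"translation": [[0,0,0],[0,0,0],[0,0,0],[0,0,0],[0,0,0]], "rotation": [[0.0167,0,0],[0.0167,0,0],[0.0167,0,0],[0.0167,0,0],[0.0167,0,0]], "jaw": [-1,-1,-1,-1,-1]}}

```text
clock: 10.95
tool_pos: [0.4719, 0.0272, 0.2093]
ee_rot: [-180.0, -0.0, 17.5]
force: [-0.4, -0.1, -2.0]
gripper_width: 0.0186
grasp_force: 60.4
```

Call:
{"op": "send_rows", "data": {"translation": [[0,0,0.1],[0,0,0.2],[0,0,0.27],[0,0,0.31],[0,0,0.322]], "rotation": [[0,0,0],[0,0,0],[0,0,0],[0,0,0],[0,0,0]], "jaw": [-1,-1,-1,-1,-1]}}

```text
clock: 11.58
tool_pos: [0.4704, 0.027, 0.0801]
ee_rot: [-179.9, 0.2, 17.5]
force: [-10.2, 0.5, 32.9]
gripper_width: 0.0187
grasp_force: 65.0
```

Call:
{"op": "send_rows", "data": {"translation": [[0,0,0.003],[0,0,0.003],[0,0,0.003],[0,0,0],[0,0,0]], "rotation": [[0,0,0],[0,0,0],[0,0,0],[0,0,0],[0,0,0]], "jaw": [-1,-1,1,1,1]}}

```text
clock: 12.2
tool_pos: [0.4724, 0.0271, 0.0808]
ee_rot: [-180.0, -0.0, 17.5]
force: [0.8, -0.1, 0.8]
gripper_width: 0.0723
grasp_force: 0.0
```

Call:
{"op": "send_rows", "data": {"translation": [[0,0,-0.05],[0,0,-0.15],[0,0,-0.25],[0,0,-0.3],[0,0,-0.3]], "rotation": [[0,0,0],[0,0,0],[0,0,0],[0,0,0],[0,0,0]], "jaw": [1,1,1,1,1]}}

```text
clock: 12.82
tool_pos: [0.4734, 0.0271, 0.202]
ee_rot: [180.0, -0.2, 17.5]
force: [-0.7, -0.2, -0.3]
gripper_width: 0.0854
grasp_force: 0.0
```

Call:
{"op": "send_rows", "data": {"translation": [[-0.0445,0.146,0],[-0.089,0.292,0],[-0.1335,0.438,0],[-0.178,0.584,0],[-0.2225,0.73,0]], "rotation": [[0,0,0.04],[0,0,0.08],[0,0,0.12],[0,0,0.169],[0,0,0.169]], "jaw": [1,1,1,1,1]}}

```text
clock: 13.45
tool_pos: [0.4738, -0.2799, 0.1987]
ee_rot: [-179.9, 0.1, -13.0]
force: [0.2, -0.2, -0.2]
gripper_width: 0.0852
grasp_force: 0.0
```

```bash
python3 - <<'E'
from h import *
capture("side");capture("side")
s=sense();im=capture("wrist");C=cam("wrist",s);cv2.imwrite("pics/w2.png",im[:,:,::-1])
print(s["clock"],s["tool_pos"],s["ee_rot"],s["joint_positions"].round(),s["joint_velocities"].round())
report(im,C)
report(capture("side"),cam("side"))
E
```

```text
13.55 [ 0.4743069  -0.28370775  0.19855479] [ 1.79895603e+02  2.17414412e-02 -1.33492990e+01] [-31.  19. -10.  61.  -0. 163.] [ 4. -2. -3.  2.  4.  3.]
red [317. 212.] 7734 xy 487 -283 size 72 117 long axis 77.7
yellow [287.  89.] 103 xy 582 -284 size 4 13 long axis 92.4
yellow [ 21. 302.] 1472 xy 468 -22 size 41 84 long axis 152.5
blue [19. 82.] 3676 xy 628 -101 size 31 73 long axis 152.5
red [366. 160.] 419 xy 486 -282 size 74 118 long axis 77.1
red [187. 165.] 491 xy 930 -160 size 78 96 long axis 126.1
red [136. 456.] 135 xy 727 529 size 20 20 long axis 155.1
yellow [300. 102.] 430 xy 692 -528 size 142 142 long axis 162.7
yellow [349. 250.] 741 xy 472 27 size 71 119 long axis 107.2
blue [278. 228.] 717 xy 639 2 size 81 82 long axis 69.6
blue [108. 374.] 8503 xy 857 360 size 199 299 long axis 93.4
blue [321. 349.] 1207 xy 480 276 size 72 118 long axis 90.8
blue [138. 477.] 64 xy 711 557 size 7 19 long axis 12.7
```

View pics/w2.png

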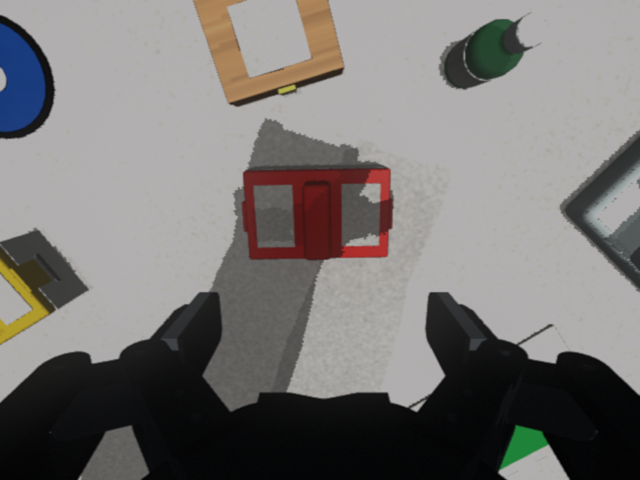

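The red box is at (317,212), with the slide box above it at (270,40) and the bottle at (490,50). Two views agree on (0.487, -0.283), axis 77.5°.

Call:
{"op": "send_rows", "data": {"translation": [[0.032,0.005,0.05],[0.032,0.005,0.15],[0.032,0.005,0.24],[0.032,0.005,0.285],[0.032,0.005,0.298]], "rotation": [[0,0,0],[0,0,0],[0,0,0],[0,0,0],[0,0,0]], "jaw": [1,1,1,1,1]}}

```text
clock: 14.28
tool_pos: [0.4858, -0.2806, 0.0785]
ee_rot: [-179.9, 0.3, -12.8]
force: [0.1, 0.5, 0.4]
gripper_width: 0.0856
grasp_force: 0.0
```

Call:
{"op": "send_rows", "data": {"translation": [[0,0,0],[0,0,0],[0,0,0],[0,0,0],[0,0,0]], "rotation": [[0,0,0],[0,0,0],[0,0,0],[0,0,0],[0,0,0]], "jaw": [-1,-1,-1,-1,-1]}}

```text
clock: 14.9
tool_pos: [0.4874, -0.2834, 0.0822]
ee_rot: [180.0, -0.1, -13.0]
force: [0.4, 0.0, 5.4]
gripper_width: 0.0185
grasp_force: 60.4
```

Call:
{"op": "send_rows", "data": {"translation": [[0,0,0],[0,0,-0.05],[0,0,-0.15],[0,0,-0.25],[0,0,-0.325]], "rotation": [[0,0,0],[0,0,0],[0,0,0],[0,0,0],[0,0,0]], "jaw": [-1,-1,-1,-1,-1]}}

```text
clock: 15.52
tool_pos: [0.4863, -0.283, 0.2119]
ee_rot: [-180.0, 0.1, -13.0]
force: [0.0, -0.3, -3.9]
gripper_width: 0.019
grasp_force: 59.2
```

Call:
{"op": "send_rows", "data": {"translation": [[0,0,0],[0,0,0],[0,0,0],[0,0,0],[0,0,0]], "rotation": [[0.05,0,0],[0.08,0,0],[0.08,0,0],[0.08,0,0],[0.0167,0,0]], "jaw": [-1,-1,-1,-1,-1]}}

```text
clock: 16.15
tool_pos: [0.4859, -0.2849, 0.2097]
ee_rot: [-176.6, 0.1, -13.2]
force: [-1.0, 0.4, -3.4]
gripper_width: 0.0187
grasp_force: 60.2
```

Call:
{"op": "send_rows", "data": {"translation": [[0,0,0],[0,0,0],[0,0,0],[0,0,0],[0,0,0]], "rotation": [[0,0,0],[0,0,0],[0,0,0],[0,0,0],[0,0,0]], "jaw": [-1,-1,-1,-1,-1]}}

```text
clock: 16.77
tool_pos: [0.4865, -0.2836, 0.211]
ee_rot: [-176.3, 0.0, -13.0]
force: [-0.6, -0.0, -3.7]
gripper_width: 0.0186
grasp_force: 60.5
```

```bash
python3 -c "
from h import *
ft(12)"
```

```text
17.38 [ 0.4867 -0.283   0.2112] [-176.3    0.   -13. ] [-32.  21.  -6.  65.   3. 161.]
Ftool [-0.2   0.07  3.67] Mtool [-0.06  -0.002  0.013] sd [0.024 0.031 0.017]
```

Call:
{"op": "send_rows", "data": {"translation": [[0,0,0],[0,0,0],[0,0,0],[0,0,0],[0,0,0]], "rotation": [[-0.05,0,0],[-0.0967,0,0],[-0.0967,0,0],[-0.0967,0,0],[-0.0333,0,0]], "jaw": [-1,-1,-1,-1,-1]}}

```text
clock: 18.0
tool_pos: [0.4872, -0.2809, 0.211]
ee_rot: [177.4, 0.0, -12.7]
force: [-0.1, -0.8, -4.6]
gripper_width: 0.0188
grasp_force: 61.0
```

Call:
{"op": "send_rows", "data": {"translation": [[0,0,0],[0,0,0],[0,0,0],[0,0,0],[0,0,0]], "rotation": [[0,0,0],[0,0,0],[0,0,0],[0,0,0],[0,0,0]], "jaw": [-1,-1,-1,-1,-1]}}

```text
clock: 18.62
tool_pos: [0.4868, -0.2825, 0.2112]
ee_rot: [177.0, 0.0, -12.9]
force: [1.4, 0.0, -3.4]
gripper_width: 0.0186
grasp_force: 61.1
```

```bash
python3 -c "
from h import *
ft(12)"
```

```text
19.23 [ 0.4867 -0.2831  0.2112] [177.   0. -13.] [-29.  19.  -8.  62.  -3. 164.]
Ftool [-0.01 -0.06  3.75] Mtool [ 0.039  0.001 -0.013] sd [0.028 0.021 0.024]
```

Call:
{"op": "send_rows", "data": {"translation": [[0,0,0],[0,0,0],[0,0,0],[0,0,0],[0,0,0]], "rotation": [[-0.05,0,0],[-0.05,0,0],[-0.05,0,0],[-0.05,0,0],[-0.05,0,0]], "jaw": [-1,-1,-1,-1,-1]}}

```text
clock: 19.85
tool_pos: [0.4866, -0.2837, 0.2113]
ee_rot: [168.0, 0.0, -13.0]
force: [-0.5, -0.3, -3.9]
gripper_width: 0.0184
grasp_force: 61.2
```

```bash
python3 -c "
from h import *
ft(12)"
```

```text
20.45 [ 0.4868 -0.283   0.2112] [168.   0. -13.] [-24.  18. -11.  59. -12. 169.]
Ftool [ 0.23 -0.64  3.33] Mtool [ 0.34  -0.001  0.03 ] sd [0.032 0.028 0.025]
```

Call:
{"op": "send_rows", "data": {"translation": [[0,0,0],[0,0,0],[0,0,0],[0,0,0],[0,0,0]], "rotation": [[0.05,0,0],[0.1,0,0],[0.1333,0,0],[0.1333,0,0],[0.1333,0,0]], "jaw": [-1,-1,-1,-1,-1]}}

```text
clock: 21.08
tool_pos: [0.4867, -0.2829, 0.2111]
ee_rot: [-168.1, 0.0, -12.9]
force: [0.0, 0.7, -4.7]
gripper_width: 0.0188
grasp_force: 61.2
```

```bash
python3 -c "
from h import *
ft(14)"
```

```text
21.77 [ 0.4867 -0.2831  0.2112] [-168.    0.  -13.] [-36.  23.  -3.  68.  11. 157.]
Ftool [0.07 0.55 3.45] Mtool [-0.287 -0.007 -0.007] sd [0.08  0.037 0.019]
```

Red's half-differences, 0.0495 at 3.35° and 0.3135 at 12°, fit a load shift of 0.053 N·m. That is exactly 160 g × 34 mm, so the ball is in red. I'll shake it once more, then level it.

Call:
{"op": "send_rows", "data": {"translation": [[0,0,0],[0,0,0],[0,0,0],[0,0,0],[0,0,0]], "rotation": [[-0.055,0,0],[-0.11,0,0],[-0.1333,0,0],[-0.1333,0,0],[-0.1333,0,0]], "jaw": [-1,-1,-1,-1,-1]}}

```text
clock: 22.4
tool_pos: [0.4867, -0.2832, 0.2112]
ee_rot: [168.1, 0.0, -13.0]
force: [-0.4, -0.5, -4.6]
gripper_width: 0.0189
grasp_force: 61.8
```

Call:
{"op": "send_rows", "data": {"translation": [[0,0,0],[0,0,0],[0,0,0],[0,0,0],[0,0,0]], "rotation": [[0.055,0,0],[0.11,0,0],[0.1333,0,0],[0.1333,0,0],[0.1333,0,0]], "jaw": [-1,-1,-1,-1,-1]}}

```text
clock: 23.02
tool_pos: [0.4866, -0.2836, 0.2111]
ee_rot: [-168.0, 0.0, -13.0]
force: [1.0, -0.4, -2.7]
gripper_width: 0.0188
grasp_force: 61.8
```

Call:
{"op": "send_rows", "data": {"translation": [[0,0,0],[0,0,0],[0,0,0],[0,0,0],[0,0,0]], "rotation": [[0,0,0],[0,0,0],[-0.03,0,0],[-0.06,0,0],[-0.0667,0,0]], "jaw": [-1,-1,-1,-1,-1]}}

```text
clock: 23.65
tool_pos: [0.4871, -0.2814, 0.2117]
ee_rot: [-180.0, -0.0, -12.8]
force: [-0.2, 0.8, -3.7]
gripper_width: 0.0182
grasp_force: 62.2
```

```bash
python3 - <<'E'
from h import *
s=sense();im=capture("scene");ims=capture("side");s=sense();print(s["clock"],s["tool_pos"],s["ee_rot"])
# mat: fit ellipse to blue disc in each view, centre on z=3mm
for n,i,c in(("scene",im,(316,287)),("side",ims,(278,228))):
    p,ce=min(blobs(i,"blue"),key=lambda b:np.hypot(*(b[1]-c)))
    e=cv2.fitEllipse(cv2.convexHull(p.astype(np.int32)));print(n,e,ray(e[0],cam(n),.003))
m=ray(e[0],cam("side"),.003)[0]
Q=R.from_euler("xyz",s["ee_rot"],degrees=True)
print(Q.inv().apply(np.r_[m-s["tool_pos"][:2],.216-s["tool_pos"][2]])/.4)
E
```

```text
23.75 [ 0.48688561 -0.28202932  0.21140101] [-1.79947176e+02  6.08851504e-03 -1.28656996e+01]
scene ((318.2783508300781, 290.5979919433594), (35.63271713256836, 48.620147705078125), 113.96189880371094) [[ 0.66754167 -0.03839196]]
side ((278.2632141113281, 228.35745239257812), (27.00370216369629, 36.371002197265625), 85.62931823730469) [[ 0.65403495 -0.03989187]]
[ 0.27259151 -0.68320302 -0.01089657]
```

Call:
{"op": "send_rows", "data": {"translation": [[0.03,-0.08,-0.01],[0.1,-0.24,-0.01],[0.17,-0.42,-0.01],[0.23,-0.57,-0.01],[0.275,-0.682,-0.01]], "rotation": [[0,0,0],[0,0,0],[0,0,0],[0,0,0],[0,0,0]], "jaw": [-1,-1,-1,-1,-1]}}

```text
clock: 24.38
tool_pos: [0.6376, -0.0962, 0.2148]
ee_rot: [-178.3, 0.1, -9.3]
force: [0.5, -0.5, -3.4]
gripper_width: 0.0192
grasp_force: 62.2
```

Call:
{"op": "send_rows", "data": {"translation": [[0,0,0],[0,0,0],[0,0,0],[0,0,0],[0,0,0]], "rotation": [[0,0,0],[0,0,0],[0,0,0],[0,0,0],[0,0,0]], "jaw": [-1,-1,-1,-1,-1]}}

```text
clock: 25.0
tool_pos: [0.636, -0.0985, 0.2154]
ee_rot: [-178.4, 0.1, -9.5]
force: [0.1, 0.4, -3.5]
gripper_width: 0.0188
grasp_force: 62.2
```

```bash
python3 - <<'E'
from h import *
s1={"tool_pos":np.array([.47181749,.02700257,.18111366]),"ee_rot":np.array([-179.992,.0247,17.509])}
print("mat spot w1",ray([480,23],cam("wrist",s1),.003))
im=capture("side");cv2.imwrite("pics/s2.png",im[:,:,::-1]);report(im,cam("side"),.052)
cv2.imwrite("pics/c2.png",capture("scene")[:,:,::-1])
s=sense();print(s["clock"],s["tool_pos"],s["ee_rot"],s["joint_velocities"].round(1),s["grasp_force"],s["gripper_width"])
report(im,cam("side"),s["tool_pos"][2]-.03)
E
```

```text
mat spot w1 [[ 0.65702995 -0.04186172]]
red [298. 144.] 72 xy 672 -305 size 29 40 long axis 77.2
red [289. 161.] 372 xy 680 -255 size 85 134 long axis 79.6
red [187. 165.] 498 xy 930 -160 size 78 96 long axis 126.1
red [136. 456.] 135 xy 727 529 size 20 20 long axis 155.1
yellow [325. 102.] 279 xy 647 -545 size 66 197 long axis 73.3
yellow [349. 250.] 754 xy 472 27 size 71 119 long axis 107.4
blue [276. 231.] 514 xy 642 11 size 62 82 long axis 160.3
blue [108. 374.] 8515 xy 857 360 size 199 299 long axis 93.4
blue [321. 350.] 1213 xy 480 276 size 72 119 long axis 90.8
blue [138. 477.] 64 xy 711 557 size 7 19 long axis 12.7
25.1 [ 0.63619223 -0.09823903  0.21537292] [-1.78358784e+02  4.66004926e-02 -9.47955574e+00] [ 0.2  0.1  0.1 -0.   0.1 -0. ] 62.182981967926025 0.018412776981532018
red [298. 144.] 72 xy 627 -137 size 24 33 long axis 77.2
red [289. 161.] 372 xy 633 -96 size 71 112 long axis 79.6
red [187. 165.] 498 xy 842 -16 size 65 80 long axis 126.1
red [136. 456.] 135 xy 672 558 size 16 17 long axis 155.1
yellow [320.  79.] 179 xy 630 -413 size 60 78 long axis 6.0
yellow [325. 102.] 279 xy 606 -337 size 55 164 long axis 73.3
yellow [349. 250.] 754 xy 459 140 size 60 99 long axis 107.4
blue [179. 153.] 154 xy 871 -46 size 23 74 long axis 108.6
blue [276. 231.] 514 xy 601 127 size 52 68 long axis 160.3
blue [108. 374.] 8515 xy 781 418 size 166 249 long axis 93.4
blue [321. 350.] 1213 xy 466 348 size 60 99 long axis 90.8
blue [138. 477.] 64 xy 658 582 size 6 15 long axis 12.7
```

View pics/c2.png

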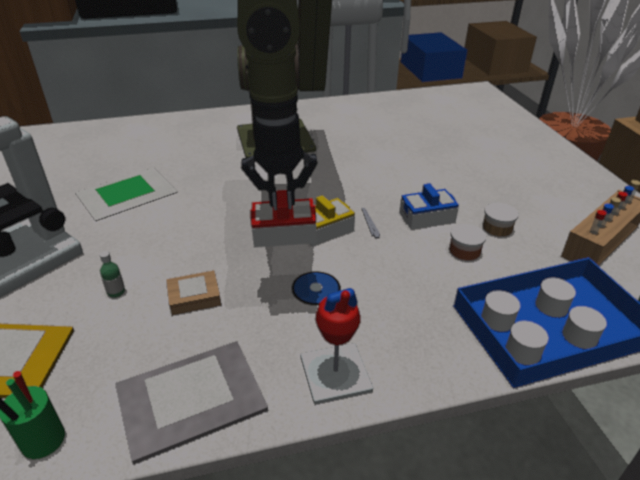

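View pics/s2.png

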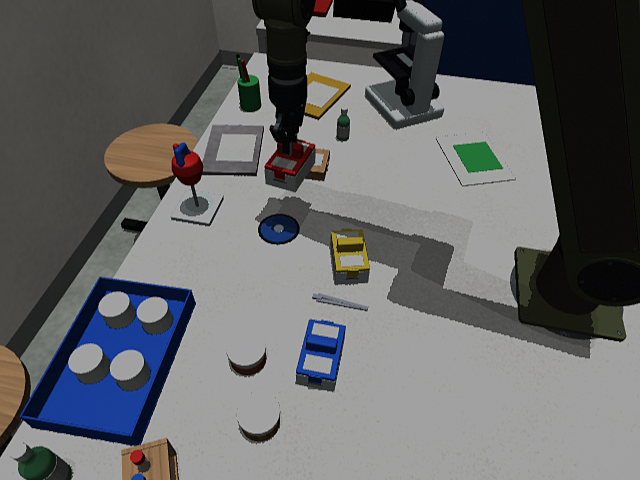

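The box stopped short of the mat: it sits at (289,161) in the side view and the mat at (278,228). Joint 6 reached its limit, so I'll turn the wrist back about 30° and then continue.

Call:
{"op": "send_rows", "data": {"translation": [[0,0,0],[0,0,0],[0,0,0],[0,0,0],[0,0,0]], "rotation": [[0,0,-0.04],[0,0,-0.08],[0,0,-0.12],[0,0,-0.16],[0,0,-0.17]], "jaw": [-1,-1,-1,-1,-1]}}

```text
clock: 25.72
tool_pos: [0.6363, -0.098, 0.2153]
ee_rot: [-178.6, -0.8, 21.1]
force: [0.6, 0.5, -3.9]
gripper_width: 0.0189
grasp_force: 62.2
```

```bash
python3 - <<'E'
from h import *
capture("side");s=sense();print(s["clock"],s["tool_pos"],s["ee_rot"],s["joint_positions"].round(1))
Q=R.from_euler("xyz",s["ee_rot"],degrees=True)
g=R.from_euler("xyz",[180,0,s["ee_rot"][2]],degrees=True)
print(Q.inv().apply(np.array([.656,-.041,.216])-s["tool_pos"])/.4,(Q.inv()*g).as_rotvec(degrees=True)/180)
E
```

```text
25.775 [ 0.63634911 -0.09796119  0.21524204] [-178.55934077   -0.79116044   21.15885439] [ -9.5  27.7   6.   68.4   1.6 149.3]
[ 0.09723319 -0.11504742  0.00234086] [-8.00353521e-03 -4.39510420e-03  5.52587041e-05]
```

Call:
{"op": "send_rows", "data": {"translation": [[0.02,-0.025,0],[0.05,-0.06,0.001],[0.08,-0.095,0.002],[0.097,-0.115,0.002],[0.097,-0.115,0.002]], "rotation": [[-0.003,-0.002,0],[-0.008,-0.0044,0],[-0.008,-0.0044,0],[-0.008,-0.0044,0],[-0.008,-0.0044,0]], "jaw": [-1,-1,-1,-1,-1]}}

```text
clock: 26.4
tool_pos: [0.6563, -0.0398, 0.216]
ee_rot: [180.0, 0.0, 21.2]
force: [-0.6, -0.0, -2.4]
gripper_width: 0.0185
grasp_force: 62.2
```

Call:
{"op": "send_rows", "data": {"translation": [[0,0,0],[0,0,0],[0,0,0],[0,0,0],[0,0,0]], "rotation": [[0,0,0],[0,0,0],[0,0,0],[0,0,0],[0,0,0]], "jaw": [-1,-1,-1,-1,-1]}}

```text
clock: 27.02
tool_pos: [0.6559, -0.0413, 0.2161]
ee_rot: [180.0, 0.0, 21.1]
force: [0.4, 0.6, -3.3]
gripper_width: 0.0188
grasp_force: 62.2
```

```bash
python3 - <<'E'
from h import *
im=capture("side");cv2.imwrite("pics/s3.png",im[:,:,::-1])
s=sense();print(s["clock"],s["tool_pos"],s["ee_rot"],s["joint_velocities"].round(1),s["joint_positions"].round(1),s["grasp_force"])
report(im,cam("side"),s["tool_pos"][2]-.03)
E
```

```text
27.075 [ 0.65595732 -0.04120051  0.21608541] [-1.79997572e+02  2.89534833e-03  2.11302013e+01] [ 0.   0.1  0.  -0.1  0.1 -0.1] [ -3.6  29.    8.4  69.4   0.  155.3] 62.20045208930969
red [187. 165.] 497 xy 841 -15 size 65 80 long axis 126.1
red [274. 172.] 558 xy 652 -39 size 71 117 long axis 111.1
red [136. 456.] 137 xy 671 558 size 16 17 long axis 155.1
yellow [314.  93.] 723 xy 636 -345 size 119 165 long axis 72.8
yellow [349. 250.] 752 xy 459 141 size 59 99 long axis 107.6
blue [179. 153.] 153 xy 870 -45 size 23 73 long axis 108.6
blue [264. 230.] 77 xy 625 131 size 10 42 long axis 113.5
blue [108. 374.] 8514 xy 780 418 size 166 249 long axis 93.4
blue [321. 350.] 1213 xy 466 348 size 60 99 long axis 90.8
blue [138. 477.] 64 xy 658 582 size 6 15 long axis 12.7
```

View pics/s3.png

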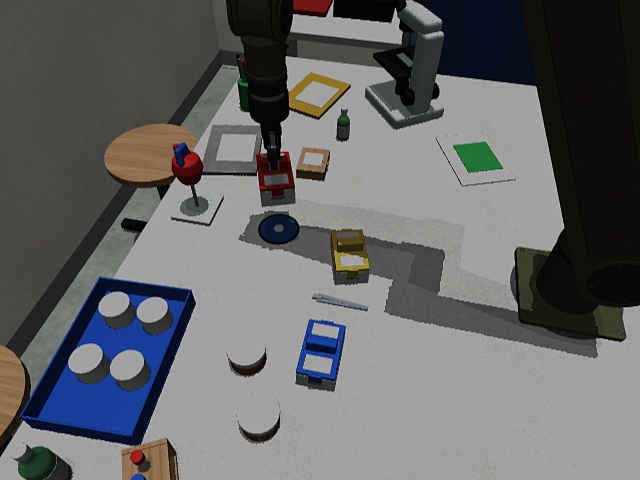

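The red box is above the mat, with its lid at (274,172) in the side view. That works out to (0.652, -0.039) at lid height, with the underside about 13 cm up. Yellow stands upright, and the other things have not moved.

```bash
python3 -c "
from plant import *
print(job_done())"
```

```text
the job is handed in; nothing more can be done
None
```

The ball is in the red box: I shook it until the ball ran end to end and handed the job in with it held level and still about 13 cm above the middle of the mat; yellow was silent and is back upright, and blue was never lifted because red was found first.

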